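Find the heavy side of the clinostat drum and hold it down

TASK

The closed drum of the plant clinostat is loaded off-centre, which cannot be seen, and has to be balanced. Lift the small pail out of the crank's way by its handle and stand it upright on the empty saucer on the plant tray; then take the crank handle, turn the drum through one full turn to feel which side is heavy, and turn on or back until the heavy side is straight down. Finish still gripping the crank handle and holding the drum still there, so that a pupil can screw a balance weight to the top; leave everything else on the bench where it stands.

Things in the scene. Friction and masses are not known exactly. Their poses are not given: they have to be found in the camera images.
- clinostat: Clinostat, fixed: plate 190 x 360 x 14 mm, white motor box at its +y end, black drum 170 mm across (flanges 190) on a level axle along body y, 165 mm above the bench. Spoked handwheel 164 mm across at the axle's -y end, outer face 173 mm (hub 185) from the origin; a wooden crank handle sticks out of it along -y. Origin: under the plate's centre, on the bench; z up, y along the axle to the motor.
- hub (a point): Point on the axle line level with the middle of the crank handle: 232 mm from the clinostat's origin along its -y, 165 mm above the bench, 59 mm clear of the handwheel's face. Does not turn; axes as the clinostat's. The handle's middle circles it at radius 65 mm.
- crank_grip (a point): Middle of the crank handle: wooden sleeve 20 mm in diameter, 80 mm long, parallel to the axle and 65 mm off it, free to spin on its spindle, so a hand can pinch it from above (fingers before and behind it) and lead it round the full circle without turning the wrist, once the pail is gone.
- drum (a joint): Turn of drum, wheel and crank, endless: 0 = handle above the axle; grows as the handle goes from the top to the clinostat's +x. Stays where left: steady drag 0.33 N m (5 N at the handle). A hidden 0.5-0.7 kg load, fixed 45 mm off the axle on an unknown side (new each time), adds or takes up to 0.23-0.3 N m (3.5-4.6 N): hardest with the heavy side level and rising. Wheel and crank are balanced.
- pail_grip (a point): Middle of the small steel pail's handle: wooden bar 15 mm in diameter, 46 mm long, along the point's y axis, on a stiff upright bow, 132 mm above the pail's underside. Pail 75 mm tall without the bow, 68 mm across the foot, 93 mm across the rim, 0.24 kg. Starts upright on the bench under the robot's side of the crank's circle.
- saucer_floor (a point): Centre of the inner floor of the terracotta saucer for the pail: 116 mm across, 16 mm tall, floor 94 mm across, 4 mm above its underside. Lies loose in one of three places, 115 mm apart, along the brown plant tray (380 x 160 mm, floor 4 mm, edge 24 mm); black pots stand in the other two.
- pot_a_mid (a point): Centre of an empty black plant pot, 82 mm tall, 95 mm across, with a white label; on the tray; to be left alone.
- pot_b_mid (a point): Centre of the other, like pot; to be left alone.
- sprinkler_mid (a point): Point 80 mm up the axis of a clear plastic sprinkler bottle, 66 mm across, 215 mm tall; to be left alone.
- jar_mid (a point): Centre of a glass jar, 60 mm across, 75 mm tall; to be left alone.
- mug_mid (a point): Centre of a white mug, 80 mm across, 90 mm tall; to be left alone.
- weight_a_mid (a point): A brass balance weight, 34 mm across, 30 mm tall, in front of the clinostat; to be left alone.
- weight_b_mid (a point): Another brass balance weight like it; to be left alone.
Mind the look-alikes: they are no part of the job. Leave any turquoise look-alike of the part that bears pail_grip alone. Of the things that look like the part that bears saucer_floor, take the one that is farthest from the robot's base at the start.

How it is judged (in metres and radians):
On the way, in this order (a step that is already met when the one before it is completed fails the run):
1. the pail stands upright on the saucer, let go (horizontal distance between pail_grip and saucer_floor below 0.025 m and z of pail_grip in the frame of saucer_floor below 0.138 m and angle between pail_grip's own z axis and vertical below 0.12 rad and contact force between pail and the fingers below 0.1 N and linear speed of pail below 0.03 m/s), for 0.2 s.
2. the crank handle has been turned half round, opposite its first place (distance of crank_grip from where it was at the start of the episode above 0.117 m), for 0.1 s.
3. and round to its first place again (distance of crank_grip from where it was at the start of the episode below 0.035 m), for 0.1 s.
At the end, for the whole second after the job is handed in: The drum's hidden heavy side points straight down within 20 degrees, the drum is still (under 0.2 rad/s), the fingers still grip the crank handle (more than 2 N), and the pail stands upright on the saucer's floor, its middle within 25 mm of the saucer's (angle between block_c0's own z axis and vertical below 0.36 rad and contact force between crank and the fingers above 2 N and velocity of joint drum between -0.2 and 0.2 rad/s and horizontal distance between pail_grip and saucer_floor below 0.025 m and z of pail_grip in the frame of saucer_floor below 0.138 m and angle between pail_grip's own z axis and vertical below 0.12 rad); the arm keeps its last pose, push and grip.
It fails at once if the pail is knocked over (angle between pail_grip's own z axis and vertical above 0.8 rad).
It fails at once if something else on the bench is shifted by more than 40 mm or the saucer by more than 40 mm (distance of any of pot_a_mid, pot_b_mid, sprinkler_mid, jar_mid, mug_mid, weight_a_mid, weight_b_mid, saucer_floor from where it was at the start of the episode above 0.04 m).
It also fails if it takes over 72 s, if anything falls off the work surface, if the arm or the gripper's body presses on something with over 40 N, if the wrist force passes 120 N, or if a joint passes its speed limit or range.

ROBOT

A 6-joint arm with a two-finger parallel gripper is mounted at the origin on the work surface. World frame = base frame: x ahead of the robot, y to its left, z up, the work surface at z = 0. Lengths are in mm, angles in degrees, forces in N, time in s.
With the tool pointing down it reaches from about 350 to 850 mm from the base axis. Payload 8.1 kg.
Tool frame: the origin (TCP) lies midway between the tips of the shut fingers; the grasp point (between the pads) lies 19 mm behind it; z points along the fingers, y is the line along which they close (so a half turn about z gives the same grasp; the last joint's range is limited). The gripper opens to 85 mm and grips with 20 to 120 N. Pads are 22 mm wide; open, the fingers measure 114 mm over their backs; the gripper's body (76 mm by 85 mm) begins 54 mm behind the grasp point. The pads swing forward as they close: fully open they stand 13 mm farther back than shut.
Start: joints at [-68.148, 7.471, 85.268, -0, 87.261, -4.893], TCP at [270.038, -535.803, 231.292] pointing down, gripper open.
Joint ranges: [-169.43, 169.43], [-51.17, 129.36], [1.28, 143.12], [-76.62, 256.62], [0, 156.53], [-152.29, 152.29]. Speed limits (degrees/s): [136.94, 136.94, 159.86, 180, 180, 180].

INTERFACE

Orientations are given as [roll, pitch, yaw] about the fixed x, y, z axes, in that order (R = Rz(yaw) Ry(pitch) Rx(roll)).
In Python, from bench import sense, snapshot, camera_params, hand_in, masks_of, pinpoint gives the robot as it stands.
- The arm moves only by the tool step_arm, never from a script. Its argument "targets" is a list of rows, each an object with "angular": the turn, a rotation vector about the tool's x, y, z scaled (see below), a list of three; "dp": the shift along the tool's x, y, z scaled (see below), a list of three; "fingers": the closure, from 0 (fully open) to 1 (shut). A call has exactly 8 rows; each row is the pose to reach, as a shift and turn from the pose commanded when the call began, along the tool's axes at that moment, turning the shorter way round; what a row does not reach only later rows make up. The controller multiplies each number of a shift by 0.2 m and each number of a turn by 180 degrees. A row lasts 1/8 s, in which the tool goes at most 62.5 mm and 10.7 degrees, less where a joint would pass 70% of its speed; a pose out of reach is approached as far as the arm can. A call with a number of a shift or a turn outside -1 to 1 is refused whole. A call with a gripper value outside its range is refused whole. The fingers move at their own pace and stop on an object; "newtons" is the grip in N (left out, the last holds). Time passes only in rows, so rows that repeat a pose let the fingers close, or fill a call up. It gives the time, the measured TCP pose, the force, the opening and the grip force at its end, in the units of the state.
- sense(): the state, without advancing time (a new reading comes with each control period).
- snapshot(name): name is "scene" or "top" or "wrist"; returns the picture (384x512x3 uint8, blue, green, red); there is no depth.
- camera_params(name): a dict with "vfov" (degrees; the focal length in pixels is half the picture's height over the tangent of half this angle, whatever the lens; pixels are square), "cx", "cy" (the principal point, pixels), "R" (3x3) and "t" (3): a world point X has camera coordinates R X + t. Camera axes: x right, y down, z forward; pixel columns grow to the right and rows downward; lengths in mm; the calibration is good to about 2 mm. A picture is of the moment at which its call begins: read the wrist's pose just before it. camera_params takes no time and is no camera call; for the wrist camera it gives the pose at the moment of the call.
- hand_in(): hands the job in; it is judged then, once.
Trained networks look in the newest picture that a camera, given by its name, has taken for a name from the list of things; names that differ only in an ending like _2 or _b are one class to them, and where a whole thing is asked for, a point or a joint stands for the part that bears it (a point fixed in the world has none). Each returns a list of dicts, best first, with "conf" (0 to 1); they miss things now and then, are a little off and sometimes report something else, mostly with a low value. They report only what shows in the picture. A call takes as long as a camera call. They do not tell look-alikes from the thing itself.
- masks_of(camera, label): "pixels" (384x512 bool, what is visible of it) and "at" ([column, row] in pixels, amid what is visible of it).
- pinpoint(camera, label): "at" ([column, row] in pixels: a listed point, or the origin of a listed thing).
The state is a dict: "time": time; "joint_pos": joint angles; "qd": joint speeds; "joint_efforts": joint torques, N m; "tool_pos": TCP position; "tcp_rot": TCP orientation; "ft_force": force on the tool from outside, world axes, zero at the start; "wrist_torque": the same for the moment, N m; "finger_gap": finger opening in mm; "grip_force": force on a finger pad.
Only numpy, scipy, OpenCV 4.12 (cv2) and the standard library are available. Lean on these libraries where they do the work, as an engineer would, in place of code of your own. Each camera call takes 0.05 s, during which the arm holds its last target. There are 200 camera calls.

## Working session

There is one attempt and no reset: what is moved stays moved. The work goes in short steps, Python scripts to look and compute and a tool call to move; the robot and the scene stay as the last step left them, time stands still between calls to the robot, and variables do not carry over. Pictures are saved under pics/ and viewed, at most 10 in all, crops included, and the job is handed in when it is done.

Besides the shell and the picture viewer there is one more tool, called as name(argument=value, ...) on one line, values as JSON. step_arm: Moves the arm, as the interface text tells. Its arguments: {"type":"object","properties":{"targets":{"type":"array","items":{"type":"object","properties":{"angular":{"type":"array","items":{"type":"number","minimum":-1,"maximum":1}},"dp":{"type":"array","items":{"type":"number","minimum":-1,"maximum":1}},"fingers":{"type":"number"}}}},"newtons":{"type":"number"}},"required":["targets"]}

```bash
mkdir -p pics; ls; cat > h.py <<'E'
import numpy as np, cv2
from bench import *
def ray(cam,uv,P=None):
    P=P or camera_params(cam); f=192/np.tan(np.radians(P['vfov']/2))
    R=np.array(P['R']);t=np.array(P['t'])
    d=R.T@np.array([(uv[0]-P['cx'])/f,(uv[1]-P['cy'])/f,1.]); return -R.T@t,d/np.linalg.norm(d)
def atz(cam,uv,z):
    o,d=ray(cam,uv); return o+d*(z-o[2])/d[2]
def tri(a,b):
    A=np.zeros((3,3));B=np.zeros(3)
    for o,d in (a,b):
        M=np.eye(3)-np.outer(d,d);A+=M;B+=M@o
    X=np.linalg.solve(A,B); return X,[float(np.linalg.norm((np.eye(3)-np.outer(d,d))@(X-o))) for o,d in (a,b)]
def proj(cam,X):
    P=camera_params(cam); f=192/np.tan(np.radians(P['vfov']/2)); c=np.array(P['R'])@X+np.array(P['t']); return np.array([P['cx']+f*c[0]/c[2],P['cy']+f*c[1]/c[2]])
E
python3 - <<'E'
from h import *
ims=[snapshot('scene'),snapshot('top')]
for n,i in zip(['scene','top'],ims): cv2.imwrite(f'pics/{n}0.png',i)
cv2.imwrite('pics/both0.png',cv2.resize(np.vstack(ims),None,fx=.78,fy=.78))
for l in ['clinostat','hub','crank_grip','pail_grip','saucer_floor','pot_a_mid','sprinkler_mid','jar_mid','mug_mid','weight_a_mid']:
    for c in ['scene','top']:
        print(l,c,[(np.round(r['at']).tolist(),round(r['conf'],2)) for r in pinpoint(c,l)][:4])
for c in ['scene','top']:
    P=camera_params(c);print(c,P['vfov'],-np.array(P['R']).T@P['t'])
print(sense())
E
```

```text
pics
clinostat scene []
clinostat top []
hub scene [([288.0, 201.0], 0.74), ([300.0, 179.0], 0.7)]
hub top [([255.0, 144.0], 0.33)]
crank_grip scene [([314.0, 198.0], 0.49)]
crank_grip top [([257.0, 145.0], 0.55)]
pail_grip scene [([266.0, 203.0], 0.75), ([208.0, 197.0], 0.69)]
pail_grip top [([273.0, 248.0], 0.95), ([262.0, 197.0], 0.93)]
saucer_floor scene [([102.0, 286.0], 0.86), ([216.0, 316.0], 0.75)]
saucer_floor top [([364.0, 312.0], 0.92), ([347.0, 209.0], 0.65), ([350.0, 169.0], 0.31)]
pot_a_mid scene [([172.0, 286.0], 0.76)]
pot_a_mid top [([343.0, 243.0], 0.92), ([350.0, 209.0], 0.55)]
sprinkler_mid scene [([337.0, 286.0], 0.59)]
sprinkler_mid top [([305.0, 118.0], 0.95)]
jar_mid scene [([249.0, 138.0], 0.79)]
jar_mid top [([151.0, 247.0], 0.76)]
mug_mid scene [([372.0, 230.0], 0.97)]
mug_mid top [([233.0, 109.0], 0.88)]
weight_a_mid scene [([246.0, 188.0], 0.59)]
weight_a_mid top [([224.0, 230.0], 0.4)]
scene 57.78327818299706 [ 732.03887396 -518.3806447   838.05919816]
top 44.594913572871704 [ 333.76413835   37.29405832 1428.08112513]
{'time': 1.1, 'joint_pos': array([-6.81490355e+01,  7.47093326e+00,  8.52672981e+01, -2.59885567e-04,
        8.72613109e+01, -4.89322649e+00]), 'qd': array([ 2.40038033e-05,  4.87663041e-02,  6.24570846e-02,  3.52675438e-03,
        1.14127101e-02, -2.92914358e-02]), 'joint_efforts': array([-1.64678313e-03, -5.69335485e+01, -5.00862980e+01, -2.71718835e-05,
        1.42978963e-03,  1.53084483e-05]), 'tool_pos': array([ 270.02469878, -535.81382143,  231.29946831]), 'tcp_rot': array([1.79999566e+02, 2.97691351e-04, 2.67442034e+01]), 'ft_force': array([ 0.64880246, -0.37878332, -0.34234464]), 'wrist_torque': array([0.00857708, 0.04293782, 0.00039574]), 'grip_force': 0.0, 'finger_gap': 85.25191210110435}
```

View pics/scene0.png

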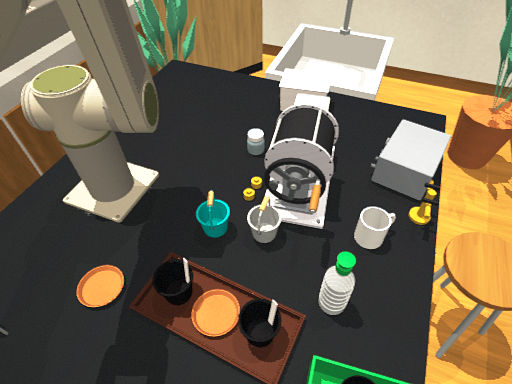

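View pics/top0.png

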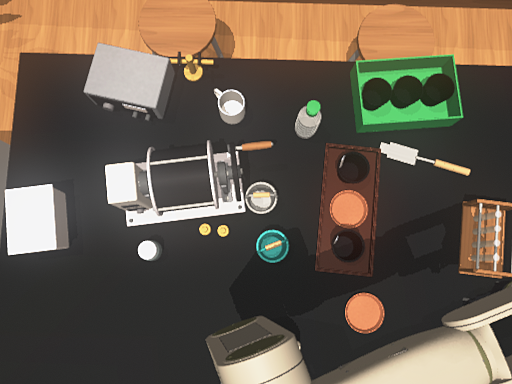

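The scene view shows the steel pail at (263,220), with its grip at (266,203), and a turquoise look-alike at (212,218). The tray saucer is at (216,316), a loose saucer off the tray at (102,286), and the crank handle at (314,198).
In the top view the steel pail is at (262,197) and the turquoise one at (272,247). The tray saucer is at (349,209), the loose one at (364,312), and the handle at (257,145).
I choose the steel pail and the tray saucer, and will check both in a crop.

```bash
python3 - <<'E'
from h import *
T=lambda a,b:tri(ray('scene',a),ray('top',b))
print('crank',T((314,198),(257,145)))
print('pail',T((266,203),(262,197)))
print('turq',T((208,197),(273,248)))
print('saucer',T((216,316),(347,209)),atz('top',(348.5,208.5),12),atz('scene',(216,314),12))
print('saucer2',T((102,286),(364,312)))
print('bottle',atz('top',(308,118),80),'mug',atz('top',(232,107),45))
print('base plate corners z14', [atz('top',u,14).round() for u in [(244,215),(129,226),(242,192)]])
print('tray corners z24', [atz('top',u,24).round() for u in [(327,144),(379,149),(371,275),(317,271)]])
print('pots',[atz('top',u,82).round() for u in [(353,167),(347,244)]])
# pail bar: wood pixels near grip
for c,l in [('scene','pail_grip'),('top','pail_grip'),('top','crank_grip'),('scene','crank_grip'),('scene','drum'),('top','drum')]:
    for r in masks_of(c,l)[:3]:
        ys,xs=np.where(r['pixels']);print(c,l,r['conf'],xs.min(),xs.max(),ys.min(),ys.max(),len(xs))
s=cv2.imread('pics/scene0.png');t=cv2.imread('pics/top0.png')
cv2.imwrite('pics/crop1.png',np.hstack([cv2.resize(s[170:350,150:340],(400,379),interpolation=2),cv2.resize(t[120:300,200:390],(400,379),interpolation=2)]))
E
```

```text
crank (array([647.55302533,  29.24026279, 196.97908863]), [0.27811391816899855, 0.2781139181686019])
pail (array([521.54073297,  15.14316393, 135.70530731]), [7.335583512262985, 7.335583512262922])
turq (array([376.20009128, -20.19283819, 137.31158325]), [2.153910773346734, 2.1539107733467917])
saucer (array([ 5.03198974e+02, -2.53345089e+02, -2.16630991e-01]), [0.004767513602718977, 0.004767513602743169]) [ 503.39122559 -255.45877769   12.        ] [ 504.34411386 -252.82480633   12.        ]
saucer2 (array([ 198.39085072, -297.40995804,   12.60412438]), [2.5338782468793783, 2.533878246879255])
bottle [ 764.36793535 -121.80713323   80.        ] mug [804.25044074 107.76116669  45.        ]
base plate corners z14 [array([476.,  63.,  14.]), array([434., 408.,  14.]), array([546.,  71.,  14.])]
tray corners z24 [array([ 701., -188.,   24.]), array([ 689., -348.,   24.]), array([ 305., -319.,   24.]), array([ 313., -158.,   24.])]
pots [array([ 618., -255.,   82.]), array([ 392., -236.,   82.])]
scene pail_grip 0.94 196 228 191 237 1000
scene pail_grip 0.61 247 280 196 242 1063
top pail_grip 0.97 256 287 230 261 796
top pail_grip 0.71 244 276 182 212 783
top crank_grip 0.53 242 270 141 149 211
scene crank_grip 0.52 309 319 185 211 211
scene drum 0.6 264 337 104 211 5281
top drum 0.72 147 271 140 215 4975
```

View pics/crop1.png

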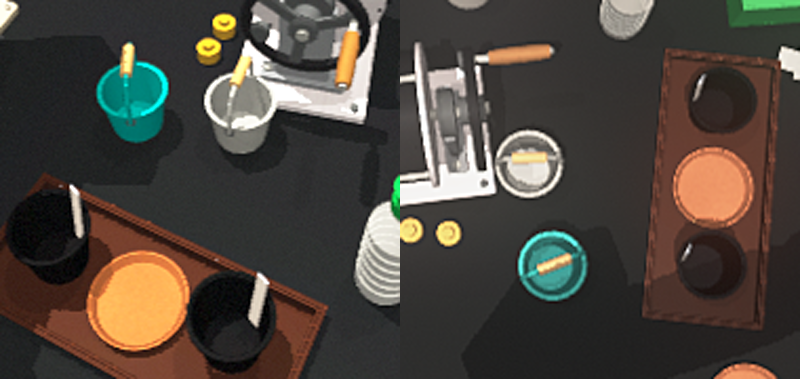

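The crop confirms the steel pail at right-crop (530,163), with its bar nearly horizontal, meaning along world y. The tray saucer sits between the two pots at (713,187). I start moving and turn to yaw 97 on the way.

step_arm(targets=[{"dp": [0.95, -0.95, -0.4], "angular": [0, 0, -0.39], "fingers": 0}, {"dp": [0.95, -0.95, -0.4], "angular": [0, 0, -0.39], "fingers": 0}, {"dp": [0.95, -0.95, -0.4], "angular": [0, 0, -0.39], "fingers": 0}, {"dp": [0.95, -0.95, -0.4], "angular": [0, 0, -0.39], "fingers": 0}, {"dp": [0.95, -0.95, -0.4], "angular": [0, 0, -0.39], "fingers": 0}, {"dp": [0.95, -0.95, -0.4], "angular": [0, 0, -0.39], "fingers": 0}, {"dp": [0.95, -0.95, -0.4], "angular": [0, 0, -0.39], "fingers": 0}, {"dp": [0.95, -0.95, -0.4], "angular": [0, 0, -0.39], "fingers": 0}])

```text
time: 2.4
tool_pos: [354.3, -280.5, 311.4]
tcp_rot: [180.0, 0.0, 96.9]
ft_force: [-0.0, 0.1, 0.1]
finger_gap: 85.6
grip_force: 0.0
```

```bash
python3 - <<'E'
from h import *
s=cv2.imread('pics/scene0.png');t=cv2.imread('pics/top0.png')
def blob(im,box,lo,hi):
    x0,y0,x1,y1=box;h=cv2.cvtColor(im[y0:y1,x0:x1],cv2.COLOR_BGR2HSV);m=cv2.inRange(h,lo,hi)
    ys,xs=np.where(m>0);c,sz,a=cv2.minAreaRect(np.stack([xs,ys],1).astype(np.float32))
    p=np.stack([xs+x0,ys+y0],1).astype(float);v=np.linalg.svd(p-p.mean(0),full_matrices=False)[2][0];q=(p-p.mean(0))@v
    return np.array(c)+[x0,y0],len(xs),p.mean(0)+v*q.min(),p.mean(0)+v*q.max()
lo,hi=(8,70,90),(28,255,255)
pt=blob(t,(246,184,278,211),lo,hi);ps=blob(s,(250,190,282,215),lo,hi)
ct=blob(t,(238,136,276,154),lo,hi);cs=blob(s,(302,180,325,214),lo,hi)
for b in (pt,ps,ct,cs):print([np.round(x,1) for x in b])
print('pail',tri(ray('top',pt[0]),ray('scene',ps[0])),[atz('top',u,132) for u in (pt[2],pt[3],pt[0])],atz('scene',ps[0],132))
print('rim',atz('top',(261.7,197.4),75))
print('crank',tri(ray('top',ct[0]),ray('scene',cs[0])))
for i in(2,3):
  for j in (2,3):print(tri(ray('top',ct[i]),ray('scene',cs[j])))
print(sense())
E
```

```text
[array([261. , 194.5]), np.int64(89), array([252.9, 194.7]), array([269.1, 193.9])]
[array([257.1, 200.3]), np.int64(90), array([249.4, 191.7]), array([266.5, 207.3])]
[array([256.3, 145.4]), np.int64(229), array([270.8, 143.7]), array([241.7, 147.2])]
[array([314.3, 198. ]), np.int64(224), array([317.3, 184.6]), array([311.6, 211.3])]
pail (array([513.57966105,  11.27546562, 151.67986791]), [7.034499637151315, 7.034499637151304]) [array([521.35482258,  37.07459213, 132.        ]), array([524.91525628,  -8.10589937, 132.        ]), array([522.54780344,  14.52438904, 132.        ])] [501.43205713  22.11301146 132.        ]
rim [522.35068865  11.29759028  75.        ]
crank (array([647.49220321,  31.39640157, 194.55054021]), [0.27346486524350727, 0.27346486524352287])
(array([643.67146926,  -1.20175219, 271.54773371]), [10.967550781653733, 10.96755078165375])
(array([653.19963154,  -8.30666461, 192.41943388]), [0.47486057229823786, 0.47486057229808387])
(array([641.72085336,  71.15049476, 199.0227399 ]), [1.640169996073223, 1.640169996073269])
(array([652.31348989,  67.80379223, 105.00605933]), [12.110043150657546, 12.110043150657333])
{'time': 2.4, 'joint_pos': array([-4.48792029e+01, -1.70044165e+01,  1.00119678e+02,  3.60160559e-05,
        9.68637826e+01, -5.17969974e+01]), 'qd': array([-0.27068562,  0.15852284, -0.09724286, -0.04647169,  0.04355489,
        3.29894329]), 'joint_efforts': array([ 2.04082872e-01, -3.55265343e+01, -5.07705688e+01,  1.05107258e-02,
        2.44489747e-03, -1.17092282e+00]), 'tool_pos': array([ 354.2769984 , -280.53041011,  311.44536012]), 'tcp_rot': array([1.79987011e+02, 1.64459559e-02, 9.69177970e+01]), 'ft_force': array([-0.00075433,  0.1368019 ,  0.11402525]), 'wrist_torque': array([ 0.02251925, -0.00981321,  0.03739966]), 'grip_force': 0.0, 'finger_gap': 85.55552471580708}
```

step_arm(targets=[{"dp": [0.25, 0.2, 0], "fingers": 0}, {"dp": [0.5, 0.45, 0], "fingers": 0}, {"dp": [0.75, 0.7, 0], "fingers": 0}, {"dp": [1, 0.9, 0], "fingers": 0}, {"dp": [1, 0.9, 0.1], "fingers": 0}, {"dp": [1, 0.9, 0.1], "fingers": 0}, {"dp": [1, 0.9, 0.1], "fingers": 0}, {"dp": [1, 0.9, 0.1], "fingers": 0}])

```text
validation failed for argument at $.ta...
```

```bash
python3 - <<'E'
from h import *
print(sense()['tool_pos'])
w=snapshot('wrist');cv2.imwrite('pics/w1.png',w)
P=camera_params('wrist');print(-np.array(P['R']).T@P['t'],P['vfov'])
for l,z in [('pail_grip',132),('crank_grip',195),('hub',165)]:
    for r in pinpoint('wrist',l): print(l,np.round(r['at']),round(r['conf'],2),atz('wrist',r['at'],z).round(1))
for X in [(522.5,13,132),(647.5,31.4,194.6)]: print(proj('wrist',np.array(X)))
E
```

```text
[ 354.2769984  -280.53041011  311.44536012]
[ 344.83835022 -209.4506131   453.22963082] 60.32679363265967
crank_grip [467. 152.] 0.28 [ 514.3 -234.8  195. ]
[ 524.90105167 -182.94856931]
[ 830.96369565 -277.447934  ]
```

View pics/w1.png

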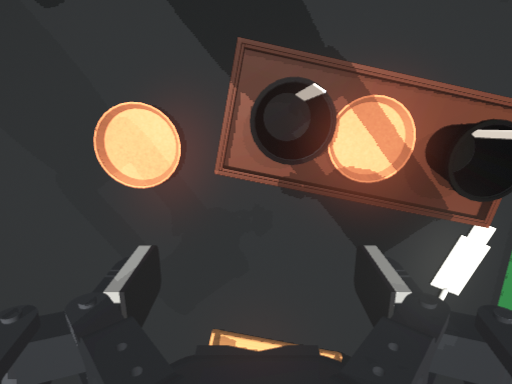

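The move was refused because each row needs "angular", so this wrist picture is from the earlier pose. It does show the tray saucer centred at (372,138) between the pots at (292,120) and (485,160). I repeat the move with every field filled in.

step_arm(targets=[{"dp": [0.25, 0.2, 0], "angular": [0, 0, 0], "fingers": 0}, {"dp": [0.5, 0.45, 0], "angular": [0, 0, 0], "fingers": 0}, {"dp": [0.75, 0.7, 0], "angular": [0, 0, 0], "fingers": 0}, {"dp": [1, 0.9, 0], "angular": [0, 0, 0], "fingers": 0}, {"dp": [1, 0.9, 0.1], "angular": [0, 0, 0], "fingers": 0}, {"dp": [1, 0.9, 0.1], "angular": [0, 0, 0], "fingers": 0}, {"dp": [1, 0.9, 0.1], "angular": [0, 0, 0], "fingers": 0}, {"dp": [1, 0.9, 0.1], "angular": [0, 0, 0], "fingers": 0}])

```text
time: 3.6
tool_pos: [508.6, -61.5, 292.2]
tcp_rot: [179.9, 0.0, 96.8]
ft_force: [0.4, -1.7, -0.6]
finger_gap: 86.0
grip_force: 0.0
```

```bash
python3 - <<'E'
from h import *
print(sense()['tool_pos'])
w=snapshot('wrist');cv2.imwrite('pics/w2.png',w)
P=camera_params('wrist');print(-np.array(P['R']).T@P['t'],P['vfov'])
for l,z in [('pail_grip',132),('crank_grip',195),('hub',165)]:
    for r in pinpoint('wrist',l): print(l,np.round(r['at']),round(r['conf'],2),atz('wrist',r['at'],z).round(1))
for X in [(522.5,13,132),(647.5,31.4,194.6)]: print(proj('wrist',np.array(X)))
E
```

```text
[508.64787079 -61.50904477 292.24044163]
[499.11415163   9.76328414 434.05852517] 60.32679363265967
pail_grip [120. 107.] 0.6 [380.  -17.7 132. ]
pail_grip [280.  87.] 0.58 [518.6  15.8 132. ]
crank_grip [466.  86.] 0.89 [642.2  30.7 195. ]
crank_grip [458. 233.] 0.24 [668.  -76.6 195. ]
[283.98761209  91.4206524 ]
[473.99141923  86.47686885]
```

View pics/w2.png

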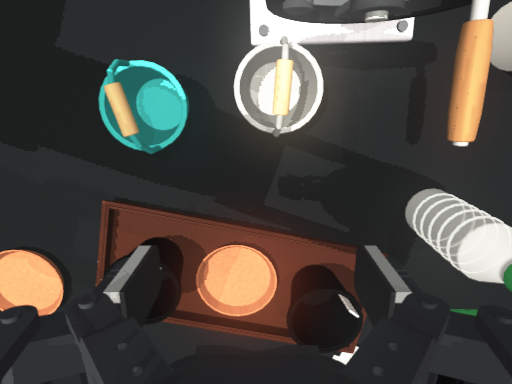

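The wrist view shows the pail bar from (280,115) to (287,58), centred near (284,87). The saucer is at (236,280), the crank sleeve runs from (463,140) to (482,20), and the plate's front edge from (253,43) to (412,38).

```bash
python3 - <<'E'
from h import *
w=cv2.imread('pics/w2.png')
h=cv2.cvtColor(w,cv2.COLOR_BGR2HSV);m=cv2.inRange(h,(8,60,120),(28,255,255))
def rect(x0,y0,x1,y1):
    ys,xs=np.where(m[y0:y1,x0:x1]>0);return cv2.minAreaRect(np.stack([xs+x0,ys+y0],1).astype(np.float32))
b=rect(262,50,305,122);c=rect(440,15,500,146);s=rect(195,244,280,318)
print(b,c,s)
print('bar',atz('wrist',b[0],132),'crank ctr',atz('wrist',c[0],195),'saucer rim',atz('wrist',s[0],20))
bx=cv2.boxPoints(b);print('bar corners',[atz('wrist',p,132).round(1) for p in bx])
print('bar tri top',tri(ray('wrist',b[0]),ray('top',(261,194.5))))
print('crank tri scene',tri(ray('wrist',c[0]),ray('scene',(314.3,198))),'top',tri(ray('wrist',c[0]),ray('top',(256.3,145.4))))
bx=cv2.boxPoints(c);print('crank corners',[atz('wrist',p,195).round(1) for p in bx])
print('plate',[atz('wrist',p,14).round(1) for p in [(253,43),(412,38)]],[atz('wrist',p,0).round(1) for p in [(253,43),(412,38)]])
E
```

```text
((282.7156677246094, 86.79117584228516), (17.251550674438477, 56.21711730957031), 4.289153099060059) ((470.5684814453125, 79.71028137207031), (32.783241271972656, 126.43551635742188), 8.53076457977295) ((236.0, 280.5), (71.0, 80.0), 90.0)
bar [520.84543499  16.69737809 132.        ] crank ctr [643.56632826  35.38156687 195.        ] saucer rim [ 500.28348879 -249.37867514   20.        ]
bar corners [array([514.7,  -7.5, 132. ]), array([512. ,  39.1, 132. ]), array([526.7,  39.9, 132. ]), array([530.1,  -6.8, 132. ])]
bar tri top (array([518.39938857,  15.54699679, 162.30805901]), [0.5569638032093566, 0.5569638032093719])
crank tri scene (array([646.99621968,  35.96115781, 189.27384523]), [0.038613078793283295, 0.03861307879321725]) top (array([647.73422299,  33.57853137, 189.5670231 ]), [2.5240060162481748, 2.524006016248228])
crank corners [array([637.7,  -6.8, 195. ]), array([627. ,  73.8, 195. ]), array([648.9,  73.6, 195. ]), array([662. ,  -7.4, 195. ])]
plate [array([487.9,  63.6,  14. ]), array([671.3,  91.1,  14. ])] [array([487.5,  65.3,   0. ]), array([677. ,  93.9,   0. ])]
```

step_arm(targets=[{"dp": [0.19, 0.055, 0], "angular": [0, 0, 0.015], "fingers": 0}, {"dp": [0.377, 0.11, 0.1], "angular": [0, 0, 0.015], "fingers": 0}, {"dp": [0.377, 0.11, 0.35], "angular": [0, 0, 0.015], "fingers": 0}, {"dp": [0.377, 0.11, 0.6], "angular": [0, 0, 0.015], "fingers": 0}, {"dp": [0.377, 0.11, 0.8], "angular": [0, 0, 0.015], "fingers": 0}, {"dp": [0.377, 0.11, 0.9], "angular": [0, 0, 0.015], "fingers": 0}, {"dp": [0.377, 0.11, 0.9], "angular": [0, 0, 0.015], "fingers": 0}, {"dp": [0.377, 0.11, 0.9], "angular": [0, 0, 0.015], "fingers": 0.3}])

```text
time: 4.8
tool_pos: [522.3, 17.0, 112.7]
tcp_rot: [179.9, 0.0, 94.2]
ft_force: [-0.6, -0.9, 1.0]
finger_gap: 69.8
grip_force: 0.0
```

```bash
python3 - <<'E'
from h import *
S=sense();print(S['tool_pos'],S['ft_force'])
w=snapshot('wrist');cv2.imwrite('pics/w3.png',w)
E
```

```text
[522.25278462  16.9670686  112.679031  ] [-0.62695114 -0.91929946  0.99480749]
```

View pics/w3.png

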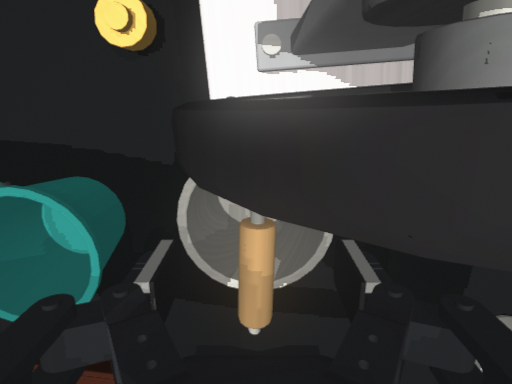

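The bar runs from (257,220) to (255,325), central between the pads. I close the fingers and lift a little.

step_arm(newtons=50, targets=[{"dp": [0, 0, 0], "angular": [0, 0, 0], "fingers": 1}, {"dp": [0, 0, 0], "angular": [0, 0, 0], "fingers": 1}, {"dp": [0, 0, 0], "angular": [0, 0, 0], "fingers": 1}, {"dp": [0, 0, 0], "angular": [0, 0, 0], "fingers": 1}, {"dp": [0, 0, 0], "angular": [0, 0, 0], "fingers": 1}, {"dp": [0, 0, -0.05], "angular": [0, 0, 0], "fingers": 1}, {"dp": [0, 0, -0.1], "angular": [0, 0, 0], "fingers": 1}, {"dp": [-0.05, 0, -0.2], "angular": [0, 0, 0], "fingers": 1}])

```text
time: 5.85
tool_pos: [521.3, 7.7, 151.1]
tcp_rot: [-179.9, -0.0, 94.3]
ft_force: [-0.0, -0.9, -1.6]
finger_gap: 13.5
grip_force: 48.7
```

step_arm(targets=[{"dp": [-0.1, -0.02, -0.15], "angular": [0, 0, 0], "fingers": 1}, {"dp": [-0.25, -0.04, -0.2], "angular": [0, 0, 0], "fingers": 1}, {"dp": [-0.4, -0.06, -0.2], "angular": [0, 0, 0], "fingers": 1}, {"dp": [-0.55, -0.08, -0.2], "angular": [0, 0, 0], "fingers": 1}, {"dp": [-0.7, -0.1, -0.2], "angular": [0, 0, 0], "fingers": 1}, {"dp": [-0.85, -0.12, -0.2], "angular": [0, 0, 0], "fingers": 1}, {"dp": [-0.95, -0.14, -0.2], "angular": [0, 0, 0], "fingers": 1}, {"dp": [-1, -0.15, -0.2], "angular": [0, 0, 0], "fingers": 1}])

```text
time: 6.85
tool_pos: [506.8, -195.2, 191.4]
tcp_rot: [-180.0, -0.0, 94.2]
ft_force: [0.6, -0.1, -2.5]
finger_gap: 13.6
grip_force: 48.8
```

```bash
python3 - <<'E'
from h import *
S=sense();print(S['tool_pos'],S['ft_force'],S['tcp_rot'])
t=snapshot('top');s=snapshot('scene');cv2.imwrite('pics/t2.png',t);cv2.imwrite('pics/s2.png',s)
for c in('top','scene'):
    for l,z in [('saucer_floor',8),('pail_grip',200)]:
        for r in pinpoint(c,l): print(c,l,np.round(r['at'],1),round(r['conf'],2),atz(c,r['at'],z).round(1))
cv2.imwrite('pics/both2.png',np.hstack([cv2.resize(t[140:300,240:400],(400,400)),cv2.resize(s[180:360,130:310],(400,400))]))
E
```

```text
[ 506.84841658 -195.24202612  191.4056588 ] [ 0.57453226 -0.13488767 -2.47984568] [-1.79997283e+02 -1.19624128e-02  9.41937089e+01]
top saucer_floor [363.6 312.8] 0.9 [ 193.9 -299.2    8. ]
top saucer_floor [349.8 210.3] 0.59 [ 498.4 -260.2    8. ]
top pail_grip [273.5 248.1] 0.9 [372.2 -19.9 200. ]
top pail_grip [342.1 198.7] 0.43 [ 506.6 -199.7  200. ]
scene saucer_floor [214.9 313.5] 0.63 [ 500.2 -251.4    8. ]
scene saucer_floor [104.1 286.6] 0.63 [ 203.6 -293.9    8. ]
scene pail_grip [220.5 253.8] 0.91 [ 507.1 -194.1  200. ]
```

View pics/both2.png

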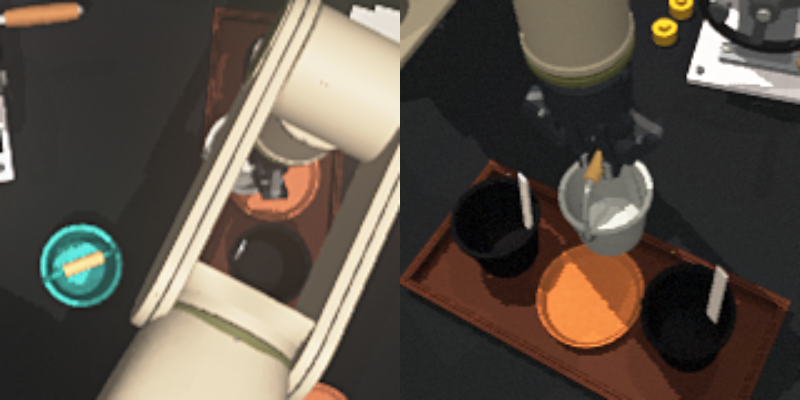

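The left half is hidden by the arm. In the right half the pail hangs upright at (605,200), the saucer is at (590,297), and the pots with labels are clear. I go over the saucer and down.

step_arm(targets=[{"dp": [-0.15, -0.02, 0], "angular": [0, 0, 0], "fingers": 1}, {"dp": [-0.27, -0.044, 0], "angular": [0, 0, 0], "fingers": 1}, {"dp": [-0.27, -0.044, 0.1], "angular": [0, 0, 0], "fingers": 1}, {"dp": [-0.27, -0.044, 0.2], "angular": [0, 0, 0], "fingers": 1}, {"dp": [-0.27, -0.044, 0.28], "angular": [0, 0, 0], "fingers": 1}, {"dp": [-0.27, -0.044, 0.32], "angular": [0, 0, 0], "fingers": 1}, {"dp": [-0.27, -0.044, 0.335], "angular": [0, 0, 0], "fingers": 1}, {"dp": [-0.27, -0.044, 0.345], "angular": [0, 0, 0], "fingers": 1}])

```text
time: 8.15
tool_pos: [502.7, -249.1, 122.7]
tcp_rot: [180.0, 0.0, 94.3]
ft_force: [-0.2, 0.2, -2.2]
finger_gap: 13.2
grip_force: 48.7
```

```bash
python3 - <<'E'
from h import *
S=sense();print(S['tool_pos'],S['ft_force'],S['tcp_rot'])
s=snapshot('scene');cv2.imwrite('pics/s3.png',s)
for r in pinpoint('scene','pail_grip'): print(r['at'],r['conf'],atz('scene',r['at'],140))
for r in pinpoint('scene','saucer_floor'): print(r['at'],r['conf'],atz('scene',r['at'],8))
E
```

```text
[ 502.68520155 -249.07458867  122.73593029] [-0.18638706  0.17670602 -2.1547353 ] [1.79955602e+02 3.12582897e-02 9.42544928e+01]
[210.6, 289.0] 0.95 [ 504.41287876 -249.44887071  140.        ]
[210.8, 197.6] 0.8 [387.14938162 -20.01311809 140.        ]
[216.4, 311.9] 0.86 [ 501.81481705 -246.52031491    8.        ]
[100.5, 286.2] 0.63 [ 194.23859431 -296.40319941    8.        ]
```

step_arm(targets=[{"dp": [0, 0, 0.005], "angular": [0, 0, 0], "fingers": 1}, {"dp": [0, 0, 0.012], "angular": [0, 0, 0], "fingers": 1}, {"dp": [0, 0, 0.012], "angular": [0, 0, 0], "fingers": 0.8}, {"dp": [0, 0, 0.012], "angular": [0, 0, 0], "fingers": 0.6}, {"dp": [0, 0, 0.012], "angular": [0, 0, 0], "fingers": 0.5}, {"dp": [0, 0, 0.012], "angular": [0, 0, 0], "fingers": 0.5}, {"dp": [0, 0, 0.012], "angular": [0, 0, 0], "fingers": 0.5}, {"dp": [0, 0, -0.1], "angular": [0, 0, 0], "fingers": 0.5}])

```text
time: 9.3
tool_pos: [500.9, -248.1, 140.4]
tcp_rot: [-179.8, -0.1, 94.2]
ft_force: [0.9, -0.1, 0.7]
finger_gap: 42.6
grip_force: 0.0
```

```bash
python3 - <<'E'
from h import *
S=sense();print(S['tool_pos'],S['ft_force'],S['tcp_rot'])
s=snapshot('scene');cv2.imwrite('pics/s4.png',s)
for r in pinpoint('scene','pail_grip'): print(r['at'],r['conf'],atz('scene',r['at'],140))
for r in pinpoint('scene','saucer_floor'): print(r['at'],r['conf'],atz('scene',r['at'],8))
cv2.imwrite('pics/s4c.png',cv2.resize(s[220:360,130:310],None,fx=3,fy=3))
E
```

```text
[ 500.85160917 -248.1188992   140.38393818] [ 0.86502232 -0.09590606  0.72426482] [-1.79801671e+02 -1.44422557e-01  9.42418128e+01]
[209.3, 287.3] 0.9 [ 500.02011287 -246.99745231  140.        ]
[209.5, 197.1] 0.63 [383.16362869 -19.72573041 140.        ]
[214.0, 313.4] 0.87 [ 498.05910592 -252.00992657    8.        ]
[103.0, 284.2] 0.7 [ 196.64201341 -289.48870407    8.        ]
```

View pics/s4c.png

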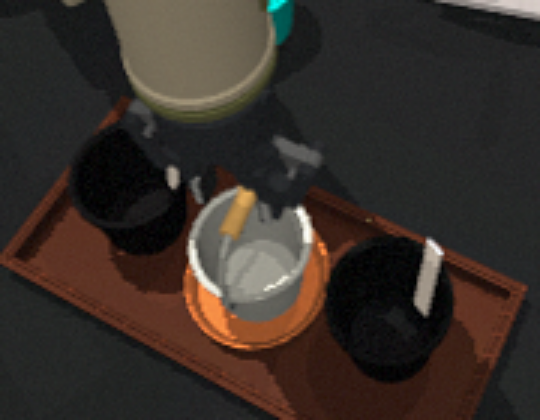

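The pail stands upright in the saucer, with its bar at crop (237,212) and the saucer rim visible evenly around the foot. I rise and go to the crank.

step_arm(targets=[{"dp": [0, 0, -0.15], "angular": [0, 0, 0], "fingers": 0.5}, {"dp": [0, 0, -0.4], "angular": [0, 0, 0], "fingers": 0.5}, {"dp": [0.1, 0.1, -0.6], "angular": [0, 0, 0], "fingers": 0.3}, {"dp": [0.35, 0.25, -0.7], "angular": [0, 0, 0], "fingers": 0}, {"dp": [0.6, 0.45, -0.7], "angular": [0, 0, 0], "fingers": 0}, {"dp": [0.8, 0.65, -0.7], "angular": [0, 0, 0], "fingers": 0}, {"dp": [0.95, 0.75, -0.7], "angular": [0, 0, -0.021], "fingers": 0}, {"dp": [1, 0.8, -0.7], "angular": [0, 0, -0.021], "fingers": 0}])

```text
time: 10.45
tool_pos: [647.5, -35.5, 280.7]
tcp_rot: [-179.9, -0.0, 98.2]
ft_force: [-0.7, -0.3, 0.4]
finger_gap: 85.4
grip_force: 0.0
```

```bash
python3 - <<'E'
from h import *
S=sense();print(S['tool_pos'],S['ft_force'],S['tcp_rot'])
w=snapshot('wrist');cv2.imwrite('pics/w4.png',w)
for l,z in [('crank_grip',190),('hub',165)]:
    for r in pinpoint('wrist',l): print(l,np.round(r['at']),round(r['conf'],2),atz('wrist',r['at'],z).round(1))
h=cv2.cvtColor(w,cv2.COLOR_BGR2HSV);m=cv2.inRange(h,(8,60,110),(28,255,255))
n,L,st,ce=cv2.connectedComponentsWithStats(m)
for i in range(1,n):
    if st[i][4]>400:
        ys,xs=np.where(L==i);c=cv2.minAreaRect(np.stack([xs,ys],1).astype(np.float32));print(c,[atz('wrist',p,190).round(1).tolist() for p in cv2.boxPoints(c)])
        print(tri(ray('wrist',c[0]),ray('scene',(314.3,198))))
E
```

```text
[647.51341658 -35.47746539 280.7292895 ] [-0.71209195 -0.2938776   0.41728137] [-1.79913612e+02 -4.18883473e-02  9.81811817e+01]
crank_grip [271.  98.] 0.88 [646.   31.2 190. ]
((271.5, 95.0), (126.0, 31.0), 90.0) [[629.9, 69.3, 190.0], [649.7, 72.1, 190.0], [663.3, -9.2, 190.0], [641.3, -12.3, 190.0]]
(array([646.53096048,  32.31260282, 193.23325551]), [0.9871369434064725, 0.9871369434065682])
((507.296142578125, 251.6101837158203), (47.66754150390625, 148.0592498779297), 20.40988540649414) [[825.6, -117.3, 190.0], [825.8, 1.9, 190.0], [862.8, -5.5, 190.0], [867.8, -127.8, 190.0]]
(array([690.8411301 , -28.79286457, 311.39261835]), [42.70504867321128, 42.70504867321113])
((108.25337219238281, 265.107421875), (15.88800048828125, 54.66815185546875), 49.53777313232422) [[517.0, -127.3, 190.0], [549.2, -91.3, 190.0], [557.5, -100.6, 190.0], [525.2, -137.3, 190.0]]
(array([624.73433669, -43.88482072, 301.51914338]), [37.773687550804404, 37.77368755080435])
((163.84719848632812, 298.36346435546875), (18.06614875793457, 65.46868133544922), 7.275004863739014) [[573.7, -170.2, 190.0], [577.3, -107.8, 190.0], [591.4, -107.8, 190.0], [588.9, -170.3, 190.0]]
(array([635.25597191, -54.34875275, 301.52487694]), [26.293468567459122, 26.293468567459403])
```

View pics/w4.png

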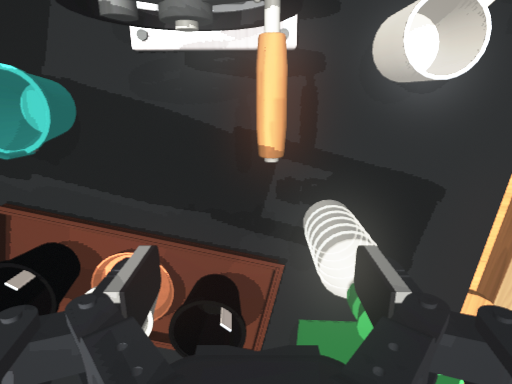

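The crank sleeve runs from (270,33) to (272,158), upright in the picture and so aligned with the pads. Nothing is under or beside it. I descend onto it about 10 mm outside its middle and grip.

step_arm(newtons=40, targets=[{"dp": [0.2, 0.03, 0], "angular": [0, 0, 0], "fingers": 0}, {"dp": [0.287, 0.044, 0.1], "angular": [0, 0, 0], "fingers": 0}, {"dp": [0.287, 0.044, 0.3], "angular": [0, 0, 0], "fingers": 0}, {"dp": [0.287, 0.044, 0.5], "angular": [0, 0, 0], "fingers": 0}, {"dp": [0.287, 0.044, 0.545], "angular": [0, 0, 0], "fingers": 0}, {"dp": [0.287, 0.044, 0.545], "angular": [0, 0, 0], "fingers": 0.3}, {"dp": [0.287, 0.044, 0.545], "angular": [0, 0, 0], "fingers": 0.6}, {"dp": [0.287, 0.044, 0.545], "angular": [0, 0, 0], "fingers": 0.7}])

```text
time: 11.6
tool_pos: [648.9, 20.2, 175.4]
tcp_rot: [179.8, 0.0, 98.0]
ft_force: [1.1, 0.3, 0.5]
finger_gap: 32.2
grip_force: 0.0
```

step_arm(newtons=40, targets=[{"dp": [0, 0, 0], "angular": [0, 0, 0], "fingers": 1}, {"dp": [0, 0, 0], "angular": [0, 0, 0], "fingers": 1}, {"dp": [0, 0, 0], "angular": [0, 0, 0], "fingers": 1}, {"dp": [0, 0, 0], "angular": [0, 0, 0], "fingers": 1}, {"dp": [0, 0, 0], "angular": [0, 0, 0], "fingers": 1}, {"dp": [0, 0, 0], "angular": [0, 0, 0], "fingers": 1}, {"dp": [0, 0, 0], "angular": [0, 0, 0], "fingers": 1}, {"dp": [0, 0, 0], "angular": [0, 0, 0], "fingers": 1}])

```text
time: 12.6
tool_pos: [649.1, 20.3, 174.9]
tcp_rot: [179.8, 0.0, 98.0]
ft_force: [5.2, 0.2, 6.3]
finger_gap: 19.0
grip_force: 39.5
```

```bash
python3 - <<'E'
from h import *
S=sense();print(S['tool_pos'],S['ft_force'],S['tcp_rot'],S['wrist_torque'],S['finger_gap'],S['grip_force'])
s=snapshot('scene');t=snapshot('top');cv2.imwrite('pics/s5.png',s)
for c in('scene','top'):
  for l in ('pail_grip','saucer_floor','crank_grip','hub'):
    for r in pinpoint(c,l): print(c,l,r['at'],r['conf'],atz(c,r['at'],dict(pail_grip=140,saucer_floor=8,crank_grip=191,hub=165)[l]))
E
```

```text
[649.05967988  20.34429765 174.88233862] [5.24346631 0.21589188 6.26855473] [1.79799839e+02 3.81521970e-02 9.80255686e+01] [ 0.06889213 -0.76341748  0.05265276] 18.98846824145029 39.511345624923706
scene pail_grip [209.5, 197.0] 0.72 [383.00433002 -19.41718779 140.        ]
scene pail_grip [210.0, 289.5] 0.71 [ 503.74115235 -250.94409534  140.        ]
scene saucer_floor [101.1, 286.5] 0.91 [ 196.22091394 -296.50618188    8.        ]
scene saucer_floor [216.5, 310.3] 0.77 [ 500.25466998 -242.85431036    8.        ]
scene crank_grip [315.1, 200.3] 0.57 [650.99550958  28.13984928 191.        ]
scene hub [290.2, 204.0] 0.88 [593.44165818  15.89665845 165.        ]
scene hub [259.3, 320.8] 0.74 [ 630.61752116 -282.93886031  165.        ]
top pail_grip [355.7, 203.4] 0.98 [ 502.81222611 -249.15382889  140.        ]
top saucer_floor [362.5, 312.2] 0.97 [ 195.54060414 -295.98697506    8.        ]
top saucer_floor [346.8, 210.6] 0.83 [ 497.28284912 -251.03512161    8.        ]
top saucer_floor [343.3, 244.2] 0.45 [ 394.79638791 -239.84927189    8.        ]
top crank_grip [257.6, 143.4] 0.4 [653.84041962  27.78544143 191.        ]
top crank_grip [343.3, 241.6] 0.28 [ 393.75574229 -204.16559432  191.        ]
```

```bash
cat > rows.py <<'E'
import numpy as np,sys
def rows(a,b,n=8):
    t=np.radians(a);out=[]
    for k in range(1,9):
        u=np.radians(a+(b-a)*min(k,n)/n);out.append((round(.325*(np.sin(u)-np.sin(t)),3),round(-.325*(np.cos(u)-np.cos(t)),3)))
    return out
if __name__=='__main__':
    for a,b in zip(sys.argv[1::2],sys.argv[2::2]): print(a,b,rows(float(a),float(b)))
E
python3 rows.py 64 94 94 124 124 154 154 184
```

```text
64 94 [(np.float64(0.009), np.float64(0.019)), (np.float64(0.016), np.float64(0.039)), (np.float64(0.022), np.float64(0.06)), (np.float64(0.027), np.float64(0.08)), (np.float64(0.03), np.float64(0.101)), (np.float64(0.032), np.float64(0.123)), (np.float64(0.033), np.float64(0.144)), (np.float64(0.032), np.float64(0.165))]
94 124 [(np.float64(-0.002), np.float64(0.021)), (np.float64(-0.006), np.float64(0.042)), (np.float64(-0.011), np.float64(0.063)), (np.float64(-0.017), np.float64(0.083)), (np.float64(-0.024), np.float64(0.103)), (np.float64(-0.033), np.float64(0.122)), (np.float64(-0.043), np.float64(0.141)), (np.float64(-0.055), np.float64(0.159))]
124 154 [(np.float64(-0.012), np.float64(0.017)), (np.float64(-0.026), np.float64(0.034)), (np.float64(-0.041), np.float64(0.049)), (np.float64(-0.056), np.float64(0.064)), (np.float64(-0.073), np.float64(0.077)), (np.float64(-0.09), np.float64(0.089)), (np.float64(-0.108), np.float64(0.1)), (np.float64(-0.127), np.float64(0.11))]
154 184 [(np.float64(-0.019), np.float64(0.009)), (np.float64(-0.039), np.float64(0.016)), (np.float64(-0.06), np.float64(0.022)), (np.float64(-0.08), np.float64(0.027)), (np.float64(-0.101), np.float64(0.03)), (np.float64(-0.123), np.float64(0.032)), (np.float64(-0.144), np.float64(0.033)), (np.float64(-0.165), np.float64(0.032))]
```

step_arm(targets=[{"dp": [0, 0.009, 0.019], "angular": [0, 0, 0], "fingers": 1}, {"dp": [0, 0.016, 0.039], "angular": [0, 0, 0], "fingers": 1}, {"dp": [0, 0.022, 0.06], "angular": [0, 0, 0], "fingers": 1}, {"dp": [0, 0.027, 0.08], "angular": [0, 0, 0], "fingers": 1}, {"dp": [0, 0.03, 0.101], "angular": [0, 0, 0], "fingers": 1}, {"dp": [0, 0.032, 0.123], "angular": [0, 0, 0], "fingers": 1}, {"dp": [0, 0.033, 0.144], "angular": [0, 0, 0], "fingers": 1}, {"dp": [0, 0.032, 0.165], "angular": [0, 0, 0], "fingers": 1}])

```text
time: 14.1
tool_pos: [653.7, 21.1, 139.6]
tcp_rot: [-179.9, 0.0, 98.0]
ft_force: [3.2, -2.0, 1.7]
finger_gap: 18.8
grip_force: 39.4
```

step_arm(targets=[{"dp": [0, -0.002, 0.021], "angular": [0, 0, 0], "fingers": 1}, {"dp": [0, -0.006, 0.042], "angular": [0, 0, 0], "fingers": 1}, {"dp": [0, -0.011, 0.063], "angular": [0, 0, 0], "fingers": 1}, {"dp": [0, -0.017, 0.083], "angular": [0, 0, 0], "fingers": 1}, {"dp": [0, -0.024, 0.103], "angular": [0, 0, 0], "fingers": 1}, {"dp": [0, -0.033, 0.122], "angular": [0, 0, 0], "fingers": 1}, {"dp": [0, -0.043, 0.141], "angular": [0, 0, 0], "fingers": 1}, {"dp": [0, -0.055, 0.159], "angular": [0, 0, 0], "fingers": 1}])

```text
time: 15.1
tool_pos: [640.6, 19.1, 108.2]
tcp_rot: [-179.7, 0.0, 98.0]
ft_force: [-14.0, -5.3, 14.6]
finger_gap: 18.9
grip_force: 40.8
```

```bash
python3 rows.py 128 158 158 188 188 218 | sed 's/np.float64//g'
```

```text
128 158 [((-0.014), (0.016)), ((-0.028), (0.032)), ((-0.044), (0.046)), ((-0.061), (0.059)), ((-0.078), (0.072)), ((-0.096), (0.083)), ((-0.115), (0.093)), ((-0.134), (0.101))]
158 188 [((-0.02), (0.007)), ((-0.04), (0.013)), ((-0.061), (0.018)), ((-0.082), (0.021)), ((-0.103), (0.023)), ((-0.125), (0.024)), ((-0.146), (0.023)), ((-0.167), (0.021))]
188 218 [((-0.021), (-0.004)), ((-0.042), (-0.009)), ((-0.062), (-0.015)), ((-0.082), (-0.023)), ((-0.101), (-0.032)), ((-0.12), (-0.042)), ((-0.138), (-0.053)), ((-0.155), (-0.066))]
```

step_arm(targets=[{"dp": [0, -0.016, 0.013], "angular": [0, 0, 0], "fingers": 1}, {"dp": [0, -0.032, 0.026], "angular": [0, 0, 0], "fingers": 1}, {"dp": [0, -0.05, 0.037], "angular": [0, 0, 0], "fingers": 1}, {"dp": [0, -0.069, 0.046], "angular": [0, 0, 0], "fingers": 1}, {"dp": [0, -0.088, 0.057], "angular": [0, 0, 0], "fingers": 1}, {"dp": [0, -0.106, 0.068], "angular": [0, 0, 0], "fingers": 1}, {"dp": [0, -0.125, 0.078], "angular": [0, 0, 0], "fingers": 1}, {"dp": [0, -0.144, 0.086], "angular": [0, 0, 0], "fingers": 1}])

```text
time: 16.1
tool_pos: [614.1, 15.2, 89.0]
tcp_rot: [-179.9, 0.0, 98.0]
ft_force: [7.8, -5.9, -11.9]
finger_gap: 18.4
grip_force: 39.4
```

step_arm(targets=[{"dp": [0, -0.018, 0.008], "angular": [0, 0, 0], "fingers": 1}, {"dp": [0, -0.037, 0.016], "angular": [0, 0, 0], "fingers": 1}, {"dp": [0, -0.057, 0.022], "angular": [0, 0, 0], "fingers": 1}, {"dp": [0, -0.078, 0.026], "angular": [0, 0, 0], "fingers": 1}, {"dp": [0, -0.099, 0.029], "angular": [0, 0, 0], "fingers": 1}, {"dp": [0, -0.121, 0.03], "angular": [0, 0, 0], "fingers": 1}, {"dp": [0, -0.142, 0.029], "angular": [0, 0, 0], "fingers": 1}, {"dp": [0, -0.163, 0.027], "angular": [0, 0, 0], "fingers": 1}])

```text
time: 17.1
tool_pos: [581.8, 10.4, 84.7]
tcp_rot: [-179.9, 0.1, 98.0]
ft_force: [3.9, -7.0, -5.2]
finger_gap: 18.5
grip_force: 40.0
```

step_arm(targets=[{"dp": [0, -0.021, -0.004], "angular": [0, 0, 0], "fingers": 1}, {"dp": [0, -0.042, -0.009], "angular": [0, 0, 0], "fingers": 1}, {"dp": [0, -0.062, -0.015], "angular": [0, 0, 0], "fingers": 1}, {"dp": [0, -0.082, -0.023], "angular": [0, 0, 0], "fingers": 1}, {"dp": [0, -0.101, -0.032], "angular": [0, 0, 0], "fingers": 1}, {"dp": [0, -0.12, -0.042], "angular": [0, 0, 0], "fingers": 1}, {"dp": [0, -0.138, -0.053], "angular": [0, 0, 0], "fingers": 1}, {"dp": [0, -0.155, -0.066], "angular": [0, 0, 0], "fingers": 1}])

```text
time: 18.1
tool_pos: [550.8, 5.8, 97.7]
tcp_rot: [-179.9, 0.1, 98.0]
ft_force: [3.0, -8.2, -5.6]
finger_gap: 19.0
grip_force: 40.0
```

```bash
python3 rows.py 218 248 248 278 278 308 308 338 338 368 8 38 38 68 | sed 's/np.float64//g'
```

```text
218 248 [((-0.016), (-0.014)), ((-0.032), (-0.028)), ((-0.046), (-0.044)), ((-0.059), (-0.061)), ((-0.072), (-0.078)), ((-0.083), (-0.096)), ((-0.093), (-0.115)), ((-0.101), (-0.134))]
248 278 [((-0.007), (-0.02)), ((-0.013), (-0.04)), ((-0.018), (-0.061)), ((-0.021), (-0.082)), ((-0.023), (-0.103)), ((-0.024), (-0.125)), ((-0.023), (-0.146)), ((-0.021), (-0.167))]
278 308 [((0.004), (-0.021)), ((0.009), (-0.042)), ((0.015), (-0.062)), ((0.023), (-0.082)), ((0.032), (-0.101)), ((0.042), (-0.12)), ((0.053), (-0.138)), ((0.066), (-0.155))]
308 338 [((0.014), (-0.016)), ((0.028), (-0.032)), ((0.044), (-0.046)), ((0.061), (-0.059)), ((0.078), (-0.072)), ((0.096), (-0.083)), ((0.115), (-0.093)), ((0.134), (-0.101))]
338 368 [((0.02), (-0.007)), ((0.04), (-0.013)), ((0.061), (-0.018)), ((0.082), (-0.021)), ((0.103), (-0.023)), ((0.125), (-0.024)), ((0.146), (-0.023)), ((0.167), (-0.021))]
8 38 [((0.021), (0.004)), ((0.042), (0.009)), ((0.062), (0.015)), ((0.082), (0.023)), ((0.101), (0.032)), ((0.12), (0.042)), ((0.138), (0.053)), ((0.155), (0.066))]
38 68 [((0.016), (0.014)), ((0.032), (0.028)), ((0.046), (0.044)), ((0.059), (0.061)), ((0.072), (0.078)), ((0.083), (0.096)), ((0.093), (0.115)), ((0.101), (0.134))]
```

step_arm(targets=[{"dp": [0, -0.016, -0.014], "angular": [0, 0, 0], "fingers": 1}, {"dp": [0, -0.032, -0.028], "angular": [0, 0, 0], "fingers": 1}, {"dp": [0, -0.046, -0.044], "angular": [0, 0, 0], "fingers": 1}, {"dp": [0, -0.059, -0.061], "angular": [0, 0, 0], "fingers": 1}, {"dp": [0, -0.072, -0.078], "angular": [0, 0, 0], "fingers": 1}, {"dp": [0, -0.083, -0.096], "angular": [0, 0, 0], "fingers": 1}, {"dp": [0, -0.093, -0.115], "angular": [0, 0, 0], "fingers": 1}, {"dp": [0, -0.101, -0.134], "angular": [0, 0, 0], "fingers": 1}])

```text
time: 19.1
tool_pos: [530.7, 2.8, 124.3]
tcp_rot: [-179.9, 0.1, 98.0]
ft_force: [3.4, -10.0, -6.2]
finger_gap: 18.8
grip_force: 39.9
```

step_arm(targets=[{"dp": [0, -0.007, -0.02], "angular": [0, 0, 0], "fingers": 1}, {"dp": [0, -0.013, -0.04], "angular": [0, 0, 0], "fingers": 1}, {"dp": [0, -0.018, -0.061], "angular": [0, 0, 0], "fingers": 1}, {"dp": [0, -0.021, -0.082], "angular": [0, 0, 0], "fingers": 1}, {"dp": [0, -0.023, -0.103], "angular": [0, 0, 0], "fingers": 1}, {"dp": [0, -0.024, -0.125], "angular": [0, 0, 0], "fingers": 1}, {"dp": [0, -0.023, -0.146], "angular": [0, 0, 0], "fingers": 1}, {"dp": [0, -0.021, -0.167], "angular": [0, 0, 0], "fingers": 1}])

```text
time: 20.1
tool_pos: [526.3, 2.1, 157.2]
tcp_rot: [-179.8, 0.1, 98.0]
ft_force: [2.6, -10.8, -7.9]
finger_gap: 18.6
grip_force: 39.8
```

step_arm(targets=[{"dp": [0, 0.004, -0.021], "angular": [0, 0, 0], "fingers": 1}, {"dp": [0, 0.009, -0.042], "angular": [0, 0, 0], "fingers": 1}, {"dp": [0, 0.015, -0.062], "angular": [0, 0, 0], "fingers": 1}, {"dp": [0, 0.023, -0.082], "angular": [0, 0, 0], "fingers": 1}, {"dp": [0, 0.032, -0.101], "angular": [0, 0, 0], "fingers": 1}, {"dp": [0, 0.042, -0.12], "angular": [0, 0, 0], "fingers": 1}, {"dp": [0, 0.053, -0.138], "angular": [0, 0, 0], "fingers": 1}, {"dp": [0, 0.066, -0.155], "angular": [0, 0, 0], "fingers": 1}])

```text
time: 21.1
tool_pos: [538.1, 3.9, 187.4]
tcp_rot: [-179.6, 0.1, 98.0]
ft_force: [-2.9, -10.6, -7.4]
finger_gap: 18.4
grip_force: 40.0
```

step_arm(targets=[{"dp": [0, 0.014, -0.016], "angular": [0, 0, 0], "fingers": 1}, {"dp": [0, 0.028, -0.032], "angular": [0, 0, 0], "fingers": 1}, {"dp": [0, 0.044, -0.046], "angular": [0, 0, 0], "fingers": 1}, {"dp": [0, 0.061, -0.059], "angular": [0, 0, 0], "fingers": 1}, {"dp": [0, 0.078, -0.072], "angular": [0, 0, 0], "fingers": 1}, {"dp": [0, 0.096, -0.083], "angular": [0, 0, 0], "fingers": 1}, {"dp": [0, 0.115, -0.093], "angular": [0, 0, 0], "fingers": 1}, {"dp": [0, 0.134, -0.101], "angular": [0, 0, 0], "fingers": 1}])

```text
time: 22.1
tool_pos: [564.7, 7.9, 208.7]
tcp_rot: [-179.6, 0.1, 98.0]
ft_force: [-8.7, -8.7, 1.4]
finger_gap: 18.7
grip_force: 40.9
```

step_arm(targets=[{"dp": [0, 0.02, -0.007], "angular": [0, 0, 0], "fingers": 1}, {"dp": [0, 0.04, -0.013], "angular": [0, 0, 0], "fingers": 1}, {"dp": [0, 0.061, -0.018], "angular": [0, 0, 0], "fingers": 1}, {"dp": [0, 0.082, -0.021], "angular": [0, 0, 0], "fingers": 1}, {"dp": [0, 0.103, -0.023], "angular": [0, 0, 0], "fingers": 1}, {"dp": [0, 0.125, -0.024], "angular": [0, 0, 0], "fingers": 1}, {"dp": [0, 0.146, -0.023], "angular": [0, 0, 0], "fingers": 1}, {"dp": [0, 0.167, -0.021], "angular": [0, 0, 0], "fingers": 1}])

```text
time: 23.1
tool_pos: [598.6, 12.9, 213.4]
tcp_rot: [-179.7, 0.0, 98.0]
ft_force: [-7.3, -7.1, 1.9]
finger_gap: 18.7
grip_force: 40.9
```

step_arm(targets=[{"dp": [0, 0.021, 0.004], "angular": [0, 0, 0], "fingers": 1}, {"dp": [0, 0.042, 0.009], "angular": [0, 0, 0], "fingers": 1}, {"dp": [0, 0.062, 0.015], "angular": [0, 0, 0], "fingers": 1}, {"dp": [0, 0.082, 0.023], "angular": [0, 0, 0], "fingers": 1}, {"dp": [0, 0.101, 0.032], "angular": [0, 0, 0], "fingers": 1}, {"dp": [0, 0.12, 0.042], "angular": [0, 0, 0], "fingers": 1}, {"dp": [0, 0.138, 0.053], "angular": [0, 0, 0], "fingers": 1}, {"dp": [0, 0.155, 0.066], "angular": [0, 0, 0], "fingers": 1}])

```text
time: 24.1
tool_pos: [629.6, 17.5, 200.4]
tcp_rot: [-179.8, 0.0, 98.0]
ft_force: [-4.2, -5.4, 1.8]
finger_gap: 18.6
grip_force: 40.9
```

step_arm(targets=[{"dp": [0, 0.016, 0.014], "angular": [0, 0, 0], "fingers": 1}, {"dp": [0, 0.032, 0.028], "angular": [0, 0, 0], "fingers": 1}, {"dp": [0, 0.046, 0.044], "angular": [0, 0, 0], "fingers": 1}, {"dp": [0, 0.059, 0.061], "angular": [0, 0, 0], "fingers": 1}, {"dp": [0, 0.072, 0.078], "angular": [0, 0, 0], "fingers": 1}, {"dp": [0, 0.083, 0.096], "angular": [0, 0, 0], "fingers": 1}, {"dp": [0, 0.093, 0.115], "angular": [0, 0, 0], "fingers": 1}, {"dp": [0, 0.101, 0.134], "angular": [0, 0, 0], "fingers": 1}])

```text
time: 25.1
tool_pos: [649.7, 20.5, 173.6]
tcp_rot: [-179.8, 0.0, 98.0]
ft_force: [-3.6, -4.8, 0.7]
finger_gap: 18.6
grip_force: 40.9
```

```bash
cat > fit.py <<'E'
from h import *
from scipy.optimize import least_squares
D=[l.split() for l in open('data.txt') if l.strip()]
D=np.array(D,float) # x y z fx fy fz dir
c,s=np.cos(np.radians(8)),np.sin(np.radians(8))
X=D[:,0]*c+D[:,1]*s;Z=D[:,2];Y=-D[:,0]*s+D[:,1]*c
r=least_squares(lambda p:np.hypot(X-p[0],Z-p[1])-65,[X.mean(),Z.mean()]).x
print('centre',r,'radii',np.round(np.hypot(X-r[0],Z-r[1]),1),'Y',Y.round(1))
th=np.arctan2(X-r[0],Z-r[1]);F=D[:,3]*c+D[:,4]*s;G=D[:,5]
Ft=-(F*np.cos(th)-G*np.sin(th));Fr=F*np.sin(th)+G*np.cos(th)
print('th',np.degrees(th).round(1));print('Ft',Ft.round(1));print('Fr',Fr.round(1))
d=D[:,6]
# Ft = d*drag + a cos th + b sin th (+ opt. ft bias x,z)
for cols,n in [([d,np.cos(th),np.sin(th)],'plain')]:
    A=np.stack(cols,1);w,res,_,_=np.linalg.lstsq(A,Ft,rcond=None);print(n,w.round(2),'amp',np.hypot(w[1],w[2]),'resid',(Ft-A@w).round(1))
    # load angle psi = th+off; needed torque +: -(m g r) sin(th+off)... gravity helps (+th) when load at +x: Ft = -A sin(th+off)
    off=np.degrees(np.arctan2(-w[1],-w[2])); print('off',off,'heavy down at th=',(180-off)%360,'now',np.degrees(th[-1])%360)
E
cat > data.txt <<'E'
653.7 21.1 139.6 3.2 -2.0 1.7 1
640.6 19.1 108.2 -14 -5.3 14.6 1
614.1 15.2 89.0 7.8 -5.9 -11.9 1
581.8 10.4 84.7 3.9 -7 -5.2 1
550.8 5.8 97.7 3 -8.2 -5.6 1
530.7 2.8 124.3 3.4 -10 -6.2 1
526.3 2.1 157.2 2.6 -10.8 -7.9 1
538.1 3.9 187.4 -2.9 -10.6 -7.4 1
564.7 7.9 208.7 -8.7 -8.7 1.4 1
598.6 12.9 213.4 -7.3 -7.1 1.9 1
E
echo
cat >> data.txt <<'E'
629.6 17.5 200.4 -4.2 -5.4 1.8 1
649.7 20.5 173.6 -3.6 -4.8 0.7 1
E
python3 fit.py; python3 rows.py 68 98 98 128 | sed 's/np.float64//g'
```

```text
centre [586.03090833 149.072971  ] radii [64.9 65.4 64.8 64.9 65.  65.  65.1 65.1 64.9 64.9 65.  65. ] Y [-70.1 -70.2 -70.4 -70.7 -70.9 -71.1 -71.2 -71.  -70.8 -70.5 -70.3 -70.1]
th [  98.4  128.7  158.1 -172.5 -142.2 -112.4  -82.8  -53.9  -23.3    7.6
   37.8   67.8]
Ft [2.1 2.3 2.  3.5 4.9 6.5 7.7 8.5 8.5 8.4 5.  2.2]
Fr [  2.6 -20.5  13.6   4.8   3.3   0.5  -2.   -0.8   5.2   0.8  -1.6  -3.7]
plain [ 5.13  2.31 -2.7 ] amp 3.554661266221369 resid [-0.   0.7 -0.   0.4 -0.1 -0.3 -0.4 -0.1  0.1  1.3 -0.3 -1.3]
off -40.605837746495396 heavy down at th= 220.6058377464954 now 67.83252246887479
68 98 [((0.007), (0.02)), ((0.013), (0.04)), ((0.018), (0.061)), ((0.021), (0.082)), ((0.023), (0.103)), ((0.024), (0.125)), ((0.023), (0.146)), ((0.021), (0.167))]
98 128 [((-0.004), (0.021)), ((-0.009), (0.042)), ((-0.015), (0.062)), ((-0.023), (0.082)), ((-0.032), (0.101)), ((-0.042), (0.12)), ((-0.053), (0.138)), ((-0.066), (0.155))]
```

step_arm(targets=[{"dp": [0, 0.007, 0.02], "angular": [0, 0, 0], "fingers": 1}, {"dp": [0, 0.013, 0.04], "angular": [0, 0, 0], "fingers": 1}, {"dp": [0, 0.018, 0.061], "angular": [0, 0, 0], "fingers": 1}, {"dp": [0, 0.021, 0.082], "angular": [0, 0, 0], "fingers": 1}, {"dp": [0, 0.023, 0.103], "angular": [0, 0, 0], "fingers": 1}, {"dp": [0, 0.024, 0.125], "angular": [0, 0, 0], "fingers": 1}, {"dp": [0, 0.023, 0.146], "angular": [0, 0, 0], "fingers": 1}, {"dp": [0, 0.021, 0.167], "angular": [0, 0, 0], "fingers": 1}])

```text
time: 26.1
tool_pos: [653.9, 21.1, 140.3]
tcp_rot: [-179.8, -0.0, 98.0]
ft_force: [-4.4, -4.3, 3.5]
finger_gap: 18.6
grip_force: 41.0
```

step_arm(targets=[{"dp": [0, -0.004, 0.021], "angular": [0, 0, 0], "fingers": 1}, {"dp": [0, -0.009, 0.042], "angular": [0, 0, 0], "fingers": 1}, {"dp": [0, -0.015, 0.062], "angular": [0, 0, 0], "fingers": 1}, {"dp": [0, -0.023, 0.082], "angular": [0, 0, 0], "fingers": 1}, {"dp": [0, -0.032, 0.101], "angular": [0, 0, 0], "fingers": 1}, {"dp": [0, -0.042, 0.12], "angular": [0, 0, 0], "fingers": 1}, {"dp": [0, -0.053, 0.138], "angular": [0, 0, 0], "fingers": 1}, {"dp": [0, -0.066, 0.155], "angular": [0, 0, 0], "fingers": 1}])

```text
time: 27.1
tool_pos: [641.6, 19.3, 110.0]
tcp_rot: [-180.0, 0.0, 98.0]
ft_force: [-1.6, -5.3, 4.3]
finger_gap: 18.6
grip_force: 41.0
```

step_arm(targets=[{"dp": [0, -0.014, 0.016], "angular": [0, 0, 0], "fingers": 1}, {"dp": [0, -0.028, 0.032], "angular": [0, 0, 0], "fingers": 1}, {"dp": [0, -0.044, 0.046], "angular": [0, 0, 0], "fingers": 1}, {"dp": [0, -0.061, 0.059], "angular": [0, 0, 0], "fingers": 1}, {"dp": [0, -0.078, 0.072], "angular": [0, 0, 0], "fingers": 1}, {"dp": [0, -0.096, 0.083], "angular": [0, 0, 0], "fingers": 1}, {"dp": [0, -0.115, 0.093], "angular": [0, 0, 0], "fingers": 1}, {"dp": [0, -0.134, 0.101], "angular": [0, 0, 0], "fingers": 1}])

```text
time: 28.1
tool_pos: [615.8, 15.5, 89.5]
tcp_rot: [179.9, 0.0, 98.0]
ft_force: [4.6, -6.1, -3.5]
finger_gap: 18.7
grip_force: 40.4
```

step_arm(targets=[{"dp": [0, -0.02, 0.007], "angular": [0, 0, 0], "fingers": 1}, {"dp": [0, -0.04, 0.013], "angular": [0, 0, 0], "fingers": 1}, {"dp": [0, -0.061, 0.018], "angular": [0, 0, 0], "fingers": 1}, {"dp": [0, -0.082, 0.021], "angular": [0, 0, 0], "fingers": 1}, {"dp": [0, -0.103, 0.023], "angular": [0, 0, 0], "fingers": 1}, {"dp": [0, -0.125, 0.024], "angular": [0, 0, 0], "fingers": 1}, {"dp": [0, -0.146, 0.023], "angular": [0, 0, 0], "fingers": 1}, {"dp": [0, -0.167, 0.021], "angular": [0, 0, 0], "fingers": 1}])

```text
time: 29.1
tool_pos: [582.0, 10.4, 84.7]
tcp_rot: [-180.0, 0.1, 98.0]
ft_force: [3.8, -7.6, -5.8]
finger_gap: 18.8
grip_force: 40.2
```

step_arm(targets=[{"dp": [0, -0.021, -0.004], "angular": [0, 0, 0], "fingers": 1}, {"dp": [0, -0.042, -0.009], "angular": [0, 0, 0], "fingers": 1}, {"dp": [0, -0.062, -0.015], "angular": [0, 0, 0], "fingers": 1}, {"dp": [0, -0.082, -0.023], "angular": [0, 0, 0], "fingers": 1}, {"dp": [0, -0.101, -0.032], "angular": [0, 0, 0], "fingers": 1}, {"dp": [0, -0.12, -0.042], "angular": [0, 0, 0], "fingers": 1}, {"dp": [0, -0.138, -0.053], "angular": [0, 0, 0], "fingers": 1}, {"dp": [0, -0.155, -0.066], "angular": [0, 0, 0], "fingers": 1}])

```text
time: 30.1
tool_pos: [550.9, 5.8, 97.6]
tcp_rot: [-179.9, 0.1, 98.0]
ft_force: [2.9, -9.3, -6.3]
finger_gap: 19.2
grip_force: 40.1
```

```bash
cp data.txt d1.txt; (sed -e '2,3d' d1.txt; cat <<'E'
653.9 21.1 140.3 -4.4 -4.3 3.5 1
641.6 19.3 110.0 -1.6 -5.3 4.3 1
615.8 15.5 89.5 4.6 -6.1 -3.5 1
582.0 10.4 84.7 3.8 -7.6 -5.8 1
550.9 5.8 97.6 2.9 -9.3 -6.3 1
E
) > data.txt; python3 fit.py; sed -i 's/^653.7.*//' data.txt; python3 fit.py|tail -2
```

```text
centre [586.01601594 149.08661826] radii [65.  64.9 65.  65.  65.1 65.1 64.9 64.9 65.  65.  65.1 65.1 65.  64.9
 65. ] Y [-70.1 -70.7 -70.9 -71.1 -71.2 -71.  -70.8 -70.5 -70.3 -70.1 -70.1 -70.2
 -70.4 -70.7 -70.9]
th [  98.4 -172.5 -142.3 -112.4  -82.8  -53.9  -23.3    7.6   37.9   67.8
   97.8  126.9  156.5 -172.7 -142.4]
Ft [2.1 3.5 4.9 6.5 7.7 8.5 8.5 8.4 5.  2.2 2.8 2.  2.  3.4 5.1]
Fr [ 2.6  4.8  3.3  0.5 -2.  -0.8  5.2  0.8 -1.6 -3.7 -5.4 -4.4  4.7  5.4
  4. ]
plain [ 5.19  2.28 -2.64] amp 3.4889820789102663 resid [-0.1  0.3 -0.1 -0.3 -0.4 -0.1  0.1  1.3 -0.4 -1.4  0.5  0.3 -0.   0.2
  0.1]
off -40.70350662009969 heavy down at th= 220.7035066200997 now 217.61403752628593
plain [ 5.2   2.27 -2.62] amp 3.4710101893785636 resid [ 0.3 -0.1 -0.3 -0.4 -0.1  0.1  1.3 -0.4 -1.4  0.5  0.3 -0.1  0.1  0.1]
off -40.914095972412724 heavy down at th= 220.91409597241272 now 217.61967915317047
```

step_arm(targets=[{"dp": [0, -0.007, -0.005], "angular": [0, 0, 0], "fingers": 1}, {"dp": [0, -0.013, -0.011], "angular": [0, 0, 0], "fingers": 1}, {"dp": [0, -0.013, -0.011], "angular": [0, 0, 0], "fingers": 1}, {"dp": [0, -0.013, -0.011], "angular": [0, 0, 0], "fingers": 1}, {"dp": [0, -0.013, -0.011], "angular": [0, 0, 0], "fingers": 1}, {"dp": [0, -0.013, -0.011], "angular": [0, 0, 0], "fingers": 1}, {"dp": [0, -0.013, -0.011], "angular": [0, 0, 0], "fingers": 1}, {"dp": [0, -0.013, -0.011], "angular": [0, 0, 0], "fingers": 1}])

```text
time: 31.1
tool_pos: [548.1, 5.4, 99.9]
tcp_rot: [-179.9, 0.1, 98.0]
ft_force: [0.5, -9.9, -4.0]
finger_gap: 18.4
grip_force: 40.2
```

```bash
python3 - <<'E'
from h import *
S=sense();p=S['tool_pos'];c,s=np.cos(np.radians(8)),np.sin(np.radians(8))
print(p,S['ft_force'],S['grip_force'],np.abs(S['qd']).max(),'th',np.degrees(np.arctan2(p[0]*c+p[1]*s-586.0,p[2]-149.1))%360)
s=snapshot('scene');t=snapshot('top')
for cam in('scene','top'):
  for l,z in [('pail_grip',140),('saucer_floor',8)]:
    print(cam,l,[atz(cam,r['at'],z).round(0).tolist() for r in pinpoint(cam,l)])
cv2.imwrite('pics/end.png',np.hstack([cv2.resize(t[90:330,200:400],(400,480)),cv2.resize(s[120:360,130:330],(400,480))]))
E
```

```text
[548.1346271    5.37870843  99.88226076] [ 0.54322701 -9.89190609 -4.03491881] 40.18181383609772 0.06134643526372184 th 220.7783771083827
scene pail_grip [[500.0, -252.0, 140.0], [388.0, -17.0, 140.0], [588.0, 120.0, 140.0]]
scene saucer_floor [[500.0, -253.0, 8.0], [194.0, -300.0, 8.0]]
top pail_grip [[504.0, -249.0, 140.0], [378.0, -27.0, 140.0]]
top saucer_floor [[499.0, -262.0, 8.0], [809.0, 111.0, 8.0], [190.0, -300.0, 8.0]]
```

View pics/end.png

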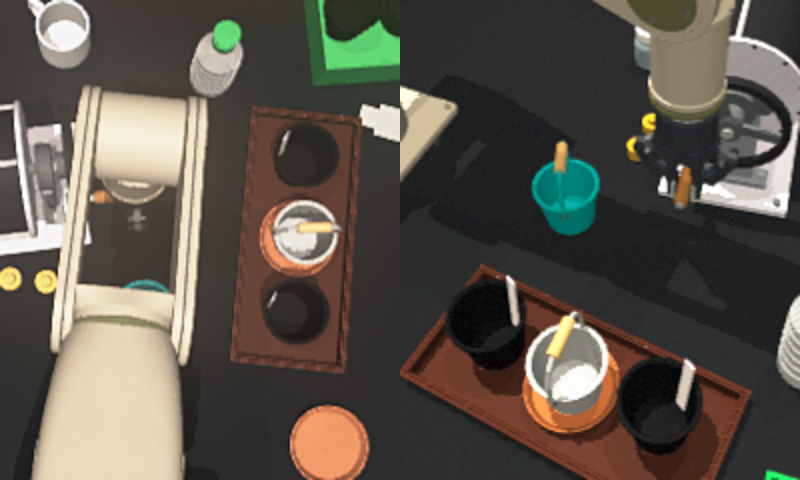

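The pail stands upright in the saucer (left half (305,235), right half (565,370)). The gripper holds the crank handle low on the robot's side at (683,185), and nothing else has moved. I hand in.

```bash
python3 -c "
from bench import *
print(hand_in())"
```

```text
the job is handed in; nothing more can be done
None
```

The job is handed in with no verdict reported: the pail stands upright on the tray saucer, and the drum is held still at about 221°, my force-fit estimate (good to roughly 5°) of heavy side straight down, with the crank handle gripped at 40 N.

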